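Take the dusting nozzle off the bench air coupling and park it

ROBOT

A 6-joint arm with a two-finger parallel gripper is mounted at the origin on the work surface. World frame = base frame: x ahead of the robot, y to its left, z up, the work surface at z = 0. Lengths are in m, angles in degrees, forces in N, time in s.
With the tool pointing down it reaches from about 0.3 to 0.85 m from the base axis. Payload 5.4 kg.
Tool frame: the origin (TCP) lies at the very end of the fingers, on their centre line; the grasp point (between the pads) lies 19 mm behind it (robot.pinch_z is the distance from the TCP to the grasp point, in m); z points along the fingers, y is the direction in which the jaws open and shut (so a half turn about z gives the same grasp; the last joint's range is limited). The gripper opens to 85 mm and grips with 20 to 120 N. Pads are 22 mm wide; open, the fingers measure 114 mm over their backs; the gripper's body (76 mm by 85 mm) begins 54 mm behind the grasp point. The pads swing forward as they close: fully open they stand 13 mm farther back than shut.
Start: joints at [58.035, 9.076, 91.501, -0, 79.423, -12.038], TCP at [0.196, 0.541, 0.231] pointing down, gripper open.
Joint ranges: [-166.64, 166.64], [-54.1, 131.32], [10.49, 154.53], [-73.88, 253.88], [9.74, 151.15], [-171.62, 171.62]. Speed limits (degrees/s): [147.25, 147.25, 180, 180, 180, 180].

INTERFACE

Orientations are given as a 3x3 rotation matrix whose columns are the frame's x, y, z axes.
In Python, from cell import telemetry, vision, order, robot gives the robot as it stands.
- The arm moves only by the tool carry_out, never from a script. Its argument "moves" is text: rows parted by semicolons, each of 6 numbers parted by spaces: the shift along the world's x, y, z in units of 25 cm (1.0 is 25 cm), then the turn, a rotation vector about the world's x, y, z in units of pi rad (1.0 is pi rad). In form: x y z rx ry rz; .... A call has exactly 10 rows; each row is the pose to reach, as a shift and turn from the pose commanded when the call began, turning the shorter way round; what a row does not reach only later rows make up. A row lasts 1/10 s, in which the tool goes at most 50 mm and 8.59 degrees, less where a joint would pass 70% of its speed; a pose out of reach is approached as far as the arm can. A call with a number of a shift or a turn outside -1 to 1 is refused whole. A call with a gripper value outside its range is refused whole. "fingers" is the closure, from -1 (fully open) to 1 (shut), set as the call begins (left out, the last holds). The fingers move at their own pace and stop on an object; "force" is the grip in N (left out, the last holds). Time passes only in rows, so rows that repeat a pose let the fingers close, or fill a call up. It gives the time, the measured TCP pose, the force and the opening at its end, in the units of the state.
- telemetry.get_obs(): the state, without advancing time (a new reading comes with each control period).
- vision.read_camera(name): name is "scene" or "top" or "wrist"; returns (picture, depth): 384x512x3 uint8, red, green, blue; 384x512 float32, m along the optical axis (not along the pixel's ray), 0 where there is no reading.
- vision.camera_params(name): a dict with "mtx" (3x3 intrinsics, pixels), "R" (3x3) and "t" (3): a world point X has camera coordinates R X + t. Camera axes: x right, y down, z forward; pixel columns grow to the right and rows downward; lengths in m; the calibration is good to about 2 mm. The wrist camera is an equidistant fisheye: a pixel r from the principal point sees the ray r / f radians off the axis. A picture is of the moment at which its call begins: read the wrist's pose just before it. camera_params takes no time and is no camera call; for the wrist camera it gives the pose at the moment of the call.
- order.job_done(): hands the job in, once; it reports no verdict.
The state is a dict: "t": time; "joint_pos": joint angles; "qvel": joint speeds; "effort": joint torques, N m; "eef_pos": TCP position; "tcp_rot": TCP orientation; "contact_force": force on the tool from outside, world axes, zero at the start; "wrist_torque": the same for the moment, N m; "finger_gap": opening from 0.0 (shut) to 1.0 (fully open).
Only numpy, scipy, OpenCV 4.12 (cv2) and the standard library are available. Lean on these libraries where they do the work, as an engineer would, in place of code of your own. Each camera call takes 0.05 s, during which the arm holds its last target.

TASK

Take the red dusting nozzle off the air coupling: press the coupling's sprung blue-flanged sleeve fully back (down towards its foot), keep it back while you draw the nozzle straight up and out, and let the sleeve snap forward again, without forcing or wrenching anything. Then stand the nozzle upright, nipple down and gently, fully home in the empty green holder, and let go. Leave the yellow spare nozzle, its grey holder and everything else on the bench where they are.

Things in the scene. Friction and masses are not known exactly. Their poses are not given: they have to be found in the camera images.
- coupling: air coupling fixed to the bench: grey square foot 84 x 84 mm, 30 mm high, an upright steel tube on it, the sprung sleeve around that. Origin: centre of the foot's underside, at bench height; z up along the bore axis. Brass stub on the foot to 74 mm along its own +x. The sleeve's blue thumb flange: 52 mm in diameter, 6 mm thick, 22 mm hole round the nozzle. Over 30 N on the coupling, by gripper or nozzle, is forcing it
- mouth (a point): mouth of the tube's 18 mm bore, on its axis, 68 mm above the coupling's origin; the bore floor lies 32 mm lower. Four latch jaws in the tube stand in the nozzle's groove: a latched nozzle rises only 0.5 mm, however hard it is pulled. If the nozzle has risen 2 mm or more, the jaws ride on it and hold the sleeve about 5 mm back until it has risen 13 mm; then the sleeve snaps forward. Fingertips astride the nozzle can press the flange while they grip the nozzle
- sleeve (a joint): retraction of the sprung sleeve, m: 0 = forward (locked, at rest), grows as its flange is pressed down, 0.008 = fully back on a hard stop. 9 N starts it, 16 N holds it fully back; at 18 to 22 N it is surely on the stop. The jaws clear the nozzle from 0.005 to 0.0065 on. The flange is screwed higher or lower on the sleeve: at rest its top is 80 to 90 mm above the coupling's origin, unmeasured: feel for it
- nozzle: red dusting nozzle, 82 mm long, about 120 g, at the start upright and latched in the coupling. Origin: centre of its lower (nipple) end, at first 36 mm above the coupling's origin; z along it to the nose. Steel nipple 16 mm in diameter from 0 to 46 mm (groove from 6 to 14 mm), red round grip 18 mm in diameter from 46 to 70 mm, brass nose tapering to 8 mm at 82 mm
- holder: the empty green holder, fixed: block 56 x 56 mm, 40 mm high; origin at the centre of its underside. Its one upright round hole is in the centre of the top, 19 mm in diameter with a 2 mm chamfer and 28 mm deep: a nozzle fully home stands with its lower end 12 mm above the bench. Green and grey holder may have changed places
- spare_holder: grey holder of the same shape, fixed, taken by the yellow spare nozzle
- spare_nozzle: yellow spare nozzle, same shape as the red one, standing in the grey holder; leave it
- meter: yellow multimeter 150 x 75 x 32 mm lying on the bench, origin under its centre; leave it
- motor: small steel motor can, 44 mm in diameter, 30 mm high with a 12 mm shaft, standing; leave it
- flywheel: white plastic wheel, 50 mm in diameter, 16 mm high, lying; leave it
- screwdriver: screwdriver lying on the bench; leave it
- brush: cleaning brush lying on the bench; leave it
Things that resemble listed ones, but are neither listed nor needed, are in the scene too. Leave any orange or purple look-alike of the coupling alone.

How it is judged (in metres and radians):
On the way, in this order (a step that is already met when the one before it is completed fails the run):
1. the sleeve is pressed fully back while the nozzle still sits in the coupling (value of joint sleeve above 0.007 m and z of nozzle in the frame of coupling below 0.042 m and horizontal distance between nozzle and coupling below 0.006 m), for 0.1 s.
2. the nozzle is drawn up out of the coupling and the sleeve has snapped forward (z of nozzle in the frame of coupling above 0.07 m and value of joint sleeve below 0.001 m and contact force between the fingers and nozzle above 1 N), for 0.1 s.
At the end, for the whole second after the job is handed in: The red nozzle stands at rest and let go in the green holder, within 5 mm of the hole's centre, its lower end within 3 mm of the hole's floor, within 10 degrees of upright; the coupling's sleeve is forward (within 1 mm) (horizontal distance between nozzle and holder below 0.005 m and z of nozzle in the frame of holder between 0.009 and 0.015 m and angle between nozzle's own z axis and vertical below 0.17 rad and linear speed of nozzle below 0.02 m/s and value of joint sleeve below 0.001 m); the robot touches nothing.
It fails at once if the gripper presses on the coupling or its sleeve with more than 30 N (contact force between any of the fingers, the arm and coupling above 30 N).
It fails at once if the nozzle is forced or wrenched against the coupling with more than 30 N (contact force between nozzle and coupling above 30 N).
It fails at once if the nozzle is rammed into or dropped on the green holder (more than 30 N) (contact force between nozzle and holder above 30 N).
It fails at once if the spare nozzle is moved more than 10 mm (distance of spare_nozzle from where it was at the start of the episode above 0.01 m).
It fails at once if another thing on the bench is pushed more than 20 mm (distance of any of meter, motor, flywheel, screwdriver, brush from where it was at the start of the episode above 0.02 m).
It also fails if it takes over 64 s, if anything falls off the work surface, if the arm or the gripper's body presses on something with over 40 N, if the wrist force passes 120 N, or if a joint passes its speed limit or range.

## Working session

There is one attempt and no reset: what is moved stays moved. The work goes in short steps, Python scripts to look and compute and a tool call to move; the robot and the scene stay as the last step left them, time stands still between calls to the robot, and variables do not carry over. Pictures are saved under pics/ and viewed, and the job is handed in when it is done.

Besides the shell and the picture viewer there is one more tool, called after "Emit:" by a JSON object that holds its "fn" and its "kwargs". carry_out: Moves the arm, as the interface text tells. Shifts and turns lie within -1 to 1; 1 stands for 25 cm of shift or pi rad of turn. Its arguments: {"type":"object","properties":{"moves":{"type":"string"},"fingers":{"type":"number"},"force":{"type":"number"}},"required":["moves"]}

```bash
ls; mkdir -p pics; python3 - <<'E'
from cell import telemetry, vision, order, robot
import cv2, numpy as np
print(telemetry.get_obs())
print([a for a in dir(robot) if a[0]!='_'], robot.pinch_z)
for n in ("scene","top","wrist"):
    p,d=vision.read_camera(n); cv2.imwrite(f"pics/{n}0.png",p[:,:,::-1]); np.save(f"pics/{n}0.npy",d)
    c=vision.camera_params(n); print(n,c)
E
```

```text
pics
{'t': 0.0, 'joint_pos': array([ 5.80347983e+01,  9.11450755e+00,  9.15720282e+01,  2.22789247e-05,
        7.94220858e+01, -1.20381935e+01]), 'qvel': array([-0.03743659, -0.14698048,  0.03710524, -0.00149306, -0.00960816,
       -0.00553815]), 'effort': array([-2.00646009e-04, -3.96002162e+01, -3.31430376e+01, -2.38829534e-04,
        8.32163903e-03,  7.58064118e-06]), 'eef_pos': array([0.19567425, 0.54004915, 0.23029995]), 'tcp_rot': array([[-9.40127350e-01,  3.40821885e-01, -1.00396959e-03],
       [ 3.40823134e-01,  9.40126058e-01, -1.60813868e-03],
       [ 3.95769113e-04, -1.85403122e-03, -9.99998203e-01]]), 'contact_force': array([-0.38999961, -0.15435767, -0.2851782 ]), 'wrist_torque': array([ 0.00795536, -0.02912257,  0.05346611]), 'finger_gap': 0.9989977412160349}
['MotionError', 'pinch_z'] 0.0187
scene {'mtx': array([[432.2302243 ,   0.        , 257.39251624],
       [  0.        , 432.2302243 , 192.97578206],
       [  0.        ,   0.        ,   1.        ]]), 'R': array([[ 0.00610974,  0.9998801 ,  0.01422869],
       [ 0.55380395,  0.00846428, -0.83260407],
       [-0.83262468,  0.01296689, -0.55368583]]), 't': array([ 0.08014925, -0.22913857,  1.61541522])}
top {'mtx': array([[385.36595434,   0.        , 256.55222012],
       [  0.        , 385.36595434, 190.71665221],
       [  0.        ,   0.        ,   1.        ]]), 'R': array([[-0.0240133 , -0.99965627,  0.01052144],
       [-0.98270933,  0.02167084, -0.18388245],
       [ 0.18359124, -0.01475514, -0.98289193]]), 't': array([-0.0836847 ,  0.55212516,  1.05389341])}
wrist {'mtx': array([[297.31863964,   0.        , 255.789338  ],
       [  0.        , 297.31863964, 193.7714861 ],
       [  0.        ,   0.        ,   1.        ]]), 'R': array([[ 0.34027865,  0.94032414, -0.00097949],
       [ 0.90631898, -0.32769512,  0.26683667],
       [ 0.25059199, -0.09168655, -0.96374127]]), 't': array([-0.57352205, -0.03450375,  0.37890838])}
```

View pics/scene0.png

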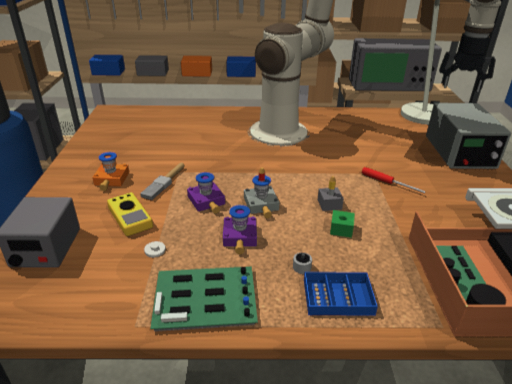

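View pics/top0.png

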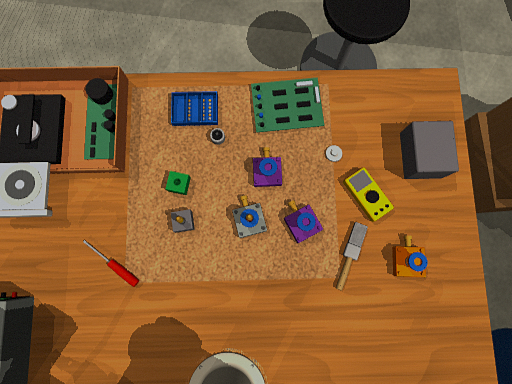

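View pics/wrist0.png

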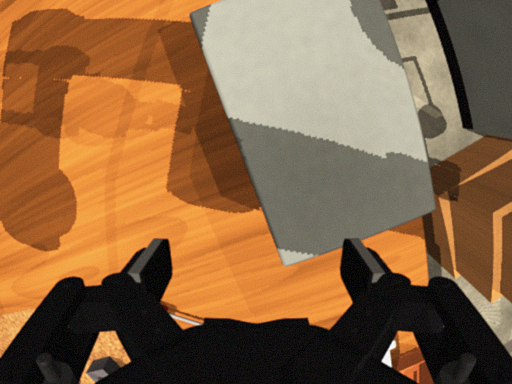

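The scene view shows the grey coupling with the red nozzle at (262,190). The purple look-alikes are at (206,190) and (240,225), and the orange one is at (110,172). The green holder is empty at (343,224), and the grey one with the yellow nozzle is at (330,195). In the top view these sit at coupling (249,218), purple (267,170) and (303,222), orange (409,261), green (177,183) and grey (180,220). I'll enlarge these crops to confirm.

```bash
python3 - <<'E'
import cv2, numpy as np
a=cv2.imread("pics/scene0.png")[150:260,180:380]; b=cv2.imread("pics/top0.png")[140:250,150:350]
cv2.imwrite("pics/crop0.png",np.vstack([cv2.resize(a,None,fx=2.7,fy=2.7,interpolation=cv2.INTER_CUBIC),cv2.resize(b,None,fx=2.7,fy=2.7,interpolation=cv2.INTER_CUBIC)]))
E
```

```text
(no output)
```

View pics/crop0.png

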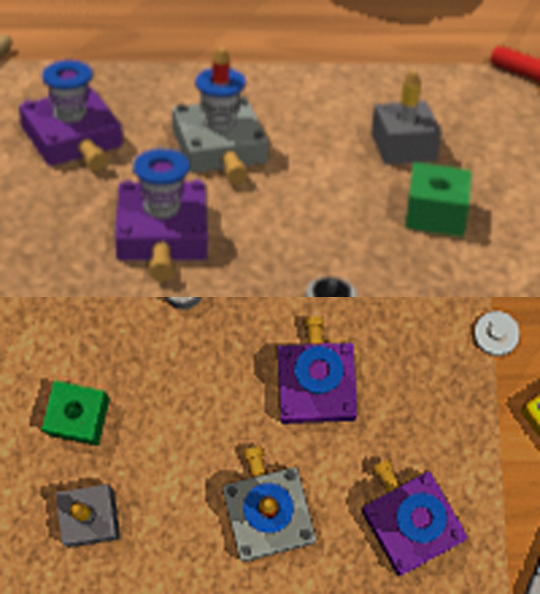

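The grey-footed coupling holds the red nozzle and the green block's hole is empty, so these two are the targets. Next I'll measure them.

```bash
cat > h.py <<'E'
import cv2, numpy as np
from cell import vision, telemetry
def ray(c,uv,fish=False):
    K=c['mtx'];x=(uv[0]-K[0,2])/K[0,0];y=(uv[1]-K[1,2])/K[1,1]
    if fish:
        r=np.hypot(x,y); s=np.sin(r)/r if r>1e-9 else 1; v=np.array([x*s,y*s,np.cos(r)])
    else: v=np.array([x,y,1.])
    o=-c['R'].T@c['t']; return o,c['R'].T@v
def onplane(c,uv,z,fish=False):
    o,d=ray(c,uv,fish); return o+d*(z-o[2])/d[2]
def tri(rs):
    A=0;b=0
    for o,d in rs:
        d=d/np.linalg.norm(d);P=np.eye(3)-np.outer(d,d);A=A+P;b=b+P@o
    X=np.linalg.solve(A,b); return X,[np.linalg.norm(np.cross(X-o,d/np.linalg.norm(d))) for o,d in rs]
def blobs(img,lo,hi,amin=15):
    hsv=cv2.cvtColor(img,cv2.COLOR_RGB2HSV); m=cv2.inRange(hsv,lo,hi)
    cs,_=cv2.findContours(m,cv2.RETR_EXTERNAL,cv2.CHAIN_APPROX_NONE)
    return m,[c for c in cs if cv2.contourArea(c)>=amin]
E
python3 - <<'E'
from h import *
im={n:cv2.imread(f"pics/{n}0.png")[:,:,::-1].copy() for n in("top","scene")}
C={n:vision.camera_params(n) for n in im}
for n in im:
    for name,lo,hi in(("blue",(105,150,80),(120,255,255)),("green",(50,120,30),(75,255,255)),("red",(0,170,60),(6,255,255)),("yel",(18,120,80),(30,255,255)),("purple",(125,80,30),(150,255,255))):
        m,cs=blobs(im[n],lo,hi)
        for c in cs:
            (u,v),(a,b),t=cv2.minAreaRect(c); x,y,w,h=cv2.boundingRect(c)
            if cv2.contourArea(c)<3000: print(n,name,round(u,1),round(v,1),(x,y,w,h),round(cv2.contourArea(c)), onplane(C[n],(u,v),{'blue':.085,'green':.04,'purple':.03}.get(name,.05)).round(4))
E
```

```text
top blue 417.5 261.0 (409, 252, 18, 19) 242 [ 0.3412 -0.5258  0.085 ]
top blue 305.5 221.5 (297, 213, 18, 18) 238 [ 0.455  -0.2281  0.085 ]
top blue 249.0 217.5 (240, 209, 19, 18) 238 [ 0.4695 -0.0734  0.085 ]
top blue 267.5 166.5 (259, 158, 18, 18) 221 [ 0.6125 -0.1284  0.085 ]
top blue 193.8 107.0 (171, 91, 47, 33) 1108 [0.7941 0.0797 0.085 ]
top green 177.5 182.6 (165, 171, 25, 24) 396 [0.5813 0.1325 0.04  ]
top green 100.1 121.5 (84, 85, 32, 74) 1316 [0.7727 0.3657 0.04  ]
top green 287.2 104.8 (251, 78, 73, 54) 2993 [ 0.815  -0.1957  0.04  ]
top red 122.7 272.5 (107, 259, 32, 28) 276 [0.3293 0.2777 0.05  ]
top yel 405.0 269.5 (397, 264, 17, 12) 105 [ 0.3186 -0.5034  0.05  ]
top yel 417.3 261.2 (415, 258, 5, 7) 15 [ 0.3403 -0.5399  0.05  ]
top yel 344.1 273.2 (337, 258, 15, 32) 125 [ 0.3127 -0.3332  0.05  ]
top yel 408.0 241.0 (405, 236, 7, 11) 44 [ 0.3969 -0.5194  0.05  ]
top yel 179.0 219.0 (176, 216, 8, 7) 27 [0.4738 0.1248 0.05  ]
top yel 249.3 216.8 (246, 215, 7, 5) 16 [ 0.4757 -0.0739  0.05  ]
top yel 292.8 205.6 (288, 200, 10, 12) 46 [ 0.5049 -0.1989  0.05  ]
top yel 243.5
[... 1586 characters left out ...]
ene yel 239.0 247.0 (235, 241, 9, 13) 68 [ 0.7146 -0.1274  0.05  ]
scene yel 265.9 211.5 (262, 206, 9, 12) 57 [ 0.5755 -0.0627  0.05  ]
scene yel 213.8 207.3 (210, 202, 10, 12) 50 [ 0.5587 -0.1974  0.05  ]
scene yel 129.6 212.9 (107, 192, 46, 44) 1205 [ 0.5864 -0.408   0.05  ]
scene yel 103.5 185.0 (100, 181, 8, 9) 38 [ 0.4567 -0.5113  0.05  ]
scene yel 332.0 182.5 (329, 177, 7, 12) 49 [0.4332 0.1286 0.05  ]
scene yel 175.2 170.2 (167, 164, 17, 13) 50 [ 0.3727 -0.3254  0.05  ]
scene purple 239.5 231.0 (223, 217, 34, 29) 644 [ 0.6311 -0.1288  0.03  ]
scene purple 239.5 211.5 (236, 210, 8, 4) 16 [ 0.5491 -0.1311  0.03  ]
scene purple 205.6 195.7 (188, 182, 37, 29) 502 [ 0.4762 -0.2271  0.03  ]
```

Emit:
{"fn": "carry_out", "kwargs": {"moves": "0.02 -0.05 0.02 0 0 0; 0.07 -0.15 0.05 0 0 0; 0.12 -0.27 0.08 0 0 0; 0.17 -0.39 0.08 0 0 0; 0.22 -0.51 0.08 0 0 0; 0.27 -0.63 0.08 0 0 0; 0.32 -0.75 0.08 0 0 0; 0.38 -0.86 0.08 0 0 0; 0.43 -0.96 0.08 0 0 0; 0.48 -1 0.08 0 0 0", "fingers": -1, "force": 20}}

```text
t: 1.15
eef_pos: [0.3164, 0.2882, 0.2515]
tcp_rot: [[-0.939, 0.343, 0.001], [0.343, 0.939, -0.001], [-0.001, -0.0, -1.0]]
contact_force: [-0.1, -0.5, -0.4]
finger_gap: 1.003
```

Emit:
{"fn": "carry_out", "kwargs": {"moves": "0.02 -0.05 0 0 0 0; 0.07 -0.15 0 0 0 0; 0.12 -0.27 0 0 0 0; 0.17 -0.39 0 0 0 0; 0.22 -0.51 0 0 0 0; 0.27 -0.63 0 0 0 0; 0.32 -0.75 0 0 0 0; 0.38 -0.86 0 0 0 0; 0.43 -0.96 0 0 0 0; 0.46 -1 0 0 0 0"}}

```text
t: 2.15
eef_pos: [0.4312, 0.0382, 0.2515]
tcp_rot: [[-0.939, 0.344, 0.0], [0.344, 0.939, -0.001], [-0.001, -0.001, -1.0]]
contact_force: [-0.4, 0.4, 0.4]
finger_gap: 0.999
```

```bash
python3 - <<'E'
from h import *
c=vision.camera_params("wrist"); p,d=vision.read_camera("wrist"); cv2.imwrite("pics/w1.png",p[:,:,::-1]); np.savez("pics/w1.npz",d=d,**c)
o=telemetry.get_obs(); print(o['eef_pos'],-c['R'].T@c['t'])
E
```

```text
[0.43186369 0.03798098 0.25146081] [0.3668529  0.06093146 0.39472035]
```

View pics/w1.png

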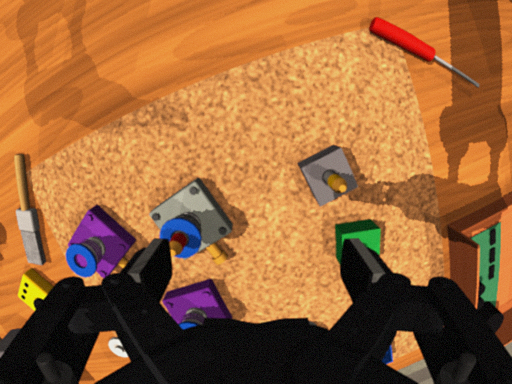

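The wrist view shows the coupling at (180,238), the green holder at (358,242) and the grey holder at (328,178), partly behind the fingers. I'll put the camera over each one for a clean view.

Emit:
{"fn": "carry_out", "kwargs": {"moves": "0.04 0.01 0 0 0 0; 0.12 0.04 0 0 0 0; 0.22 0.06 0 0 0 0; 0.32 0.09 0 0 0 0; 0.42 0.12 0 0 0 0; 0.52 0.15 0 0 0 0; 0.6 0.18 0 0 0 0; 0.66 0.2 0 0 0 0; 0.7 0.2 0 0 0 0; 0.7 0.2 0 0 0 0"}}

```text
t: 3.2
eef_pos: [0.6064, 0.0916, 0.2509]
tcp_rot: [[-0.941, 0.339, -0.0], [0.339, 0.941, 0.0], [0.0, -0.0, -1.0]]
contact_force: [0.0, -0.3, 0.3]
finger_gap: 1.001
```

```bash
python3 - <<'E'
from h import *
c=vision.camera_params("wrist"); p,d=vision.read_camera("wrist"); cv2.imwrite("pics/w2.png",p[:,:,::-1]); np.savez("pics/w2.npz",d=d,**c)
o=telemetry.get_obs(); print(o['eef_pos'],-c['R'].T@c['t'])
E
```

```text
[0.60580664 0.09130177 0.25104864] [0.54203701 0.11393398 0.39421103]
```

View pics/w2.png

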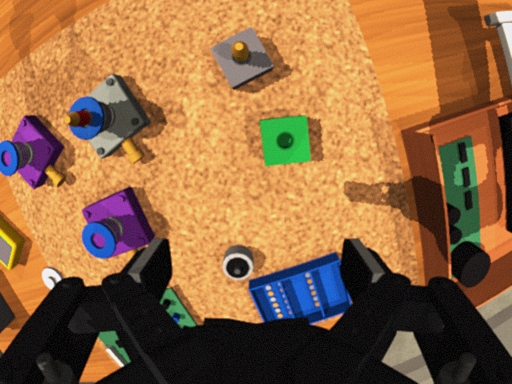

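Emit:
{"fn": "carry_out", "kwargs": {"moves": "-0.02 -0.05 0 0 0 0; -0.06 -0.15 0 0 0 0; -0.1 -0.25 0 0 0 0; -0.14 -0.35 0 0 0 0; -0.18 -0.45 0 0 0 0; -0.22 -0.55 0 0 0 0; -0.26 -0.63 0 0 0 0; -0.28 -0.68 0 0 0 0; -0.3 -0.7 0 0 0 0; -0.3 -0.7 0 0 0 0"}}

```text
t: 4.25
eef_pos: [0.5304, -0.0848, 0.2514]
tcp_rot: [[-0.94, 0.342, 0.0], [0.342, 0.94, 0.0], [-0.0, 0.0, -1.0]]
contact_force: [-0.0, 0.2, 0.1]
finger_gap: 0.998
```

```bash
python3 - <<'E'
from h import *
c=vision.camera_params("wrist"); p,d=vision.read_camera("wrist"); cv2.imwrite("pics/w3.png",p[:,:,::-1]); np.savez("pics/w3.npz",d=d,**c)
o=telemetry.get_obs(); print(o['eef_pos'],-c['R'].T@c['t'])
E
```

```text
[ 0.53077556 -0.08421048  0.2514054 ] [ 0.46602232 -0.06234615  0.39467947]
```

View pics/w3.png

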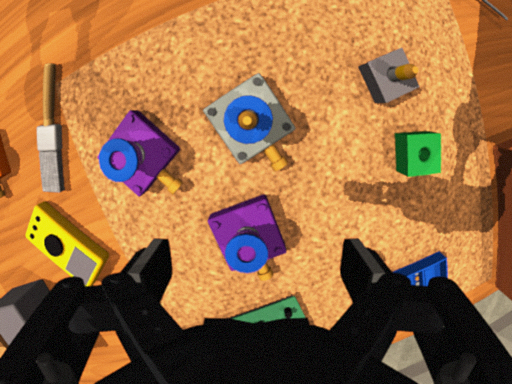

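w2 shows the green hole at (285,140), empty. w3 shows the coupling from nearly overhead, with its ring at (248,121). I'll fit the circles and triangulate.

```bash
python3 - <<'E'
from h import *
I={k:cv2.imread(f"pics/{k}.png")[:,:,::-1].copy() for k in("w2","w3")}; C={k:dict(np.load(f"pics/{k}.npz")) for k in I}
def ell(img,lo,hi,roi):
    m,cs=blobs(img,lo,hi); 
    out=[]
    for c in cs:
        x,y,w,h=cv2.boundingRect(c)
        if roi[0]<x+w/2<roi[1] and roi[2]<y+h/2<roi[3]: out.append(c)
    c=max(out,key=cv2.contourArea); return c
B=((105,150,60),(120,255,255))
rs=[]
for k,roi in(("w3",(220,275,95,150)),("w2",(60,110,90,145))):
    c=ell(I[k],*B,roi); e=cv2.fitEllipse(cv2.convexHull(c)); print(k,"ring",np.round(e[0],1),np.round(e[1],1))
    for z in(.08,.085,.09): print("  ",z,onplane(C[k],e[0],z,True).round(4))
    rs.append(ray(C[k],e[0],True))
print("tri",tri(rs))
# metric circle fit of w3 ring outer edge on z=.085
c=ell(I["w3"],*B,(220,275,95,150)); 
for z in(.08,.085,.09):
    P=np.array([onplane(C["w3"],q[0],z,True)[:2] for q in cv2.convexHull(c)]); (x,y),r=cv2.minEnclosingCircle((P*1000).astype(np.float32)); print("circle",z,x,y,r)
# nose in w3
hsv=cv2.cvtColor(I["w3"],cv2.COLOR_RGB2HSV); m=cv2.inRange(hsv[110:132,238:260],(8,90,60),(35,255,255)); M=cv2.moments(m,True); uv=(238+M['m10']/M['m00'],110+M['m01']/M['m00']); print("nose",uv,M['m00'],onplane(C["w3"],uv,.118,True).round(4))
# foot top 
# green
rs=[]
for k,roi in(("w2",(255,315,110,170)),("w3",(390,445,125,180))):
    img=I[k]; sub=img[roi[2]:roi[3],roi[0]:roi[1]]; hs=cv2.cvtColor(sub,cv2.COLOR_RGB2HSV)
    g=cv2.inRange(hs,(45,100,30),(80,255,255)); dark=cv2.inRange(hs,(0,0,0),(180,255,75))
    x0,y0=roi[0],roi[2]
    n,l,st,ce=cv2.connectedComponentsWithStats(dark)
    for i in range(1,n):
        if st[i,4]>20:
            uv=ce[i]+[x0,y0]; print(k,"hole",uv.round(1),st[i],onplane(C[k],uv,.04,True).round(4))
    cs,_=cv2.findContours(g,cv2.RETR_EXTERNAL,cv2.CHAIN_APPROX_NONE); c=max(cs,key=cv2.contourArea)+np.array([x0,y0]); 
    r=cv2.minAreaRect(c); print(k,"green rect",r, onplane(C[k],r[0],.04,True).round(4), [onplane(C[k],q,.04,True).round(4)[:2].tolist() for q in cv2.boxPoints(r)])
E
python3 - <<'E'
import cv2
a=cv2.imread("pics/w3.png")[70:170,198:298];b=cv2.imread("pics/w2.png")[100:180,245:325]
import numpy as np
cv2.imwrite("pics/crop2.png",np.hstack([cv2.resize(a,(400,400),interpolation=cv2.INTER_CUBIC),cv2.resize(b,(400,400),interpolation=cv2.INTER_CUBIC)]))
E
```

```text
w3 ring [247.9 119.2] [47.1 48.1]
   0.08 [ 0.4691 -0.0721  0.08  ]
   0.085 [ 0.469  -0.0719  0.085 ]
   0.09 [ 0.469  -0.0717  0.09  ]
w2 ring [ 85.9 117.6] [34.6 41.5]
   0.08 [ 0.4695 -0.0712  0.08  ]
   0.085 [ 0.4706 -0.0683  0.085 ]
   0.09 [ 0.4718 -0.0653  0.09  ]
tri (array([ 0.46909181, -0.07211749,  0.07841875]), [np.float64(2.6300093160935142e-05), np.float64(2.6300093160874484e-05)])
circle 0.08 469.0848388671875 -71.95983123779297 25.419498443603516
circle 0.085 469.0361633300781 -71.80706024169922 25.015609741210938
circle 0.09 468.98748779296875 -71.65436553955078 24.61167335510254
nose (247.24822695035462, 119.40780141843972) 282.0 [ 0.4687 -0.0715  0.118 ]
w2 hole [284.1 141.4] [24 24 12 14 65] [0.5847 0.1346 0.04  ]
w2 green rect ((285.069580078125, 140.21905517578125), (46.428260803222656, 46.974098205566406), 84.47245788574219) [0.5838 0.1362 0.04  ] [[0.5501, 0.1158], [0.5631, 0.1702], [0.6181, 0.1578], [0.6044, 0.1021]]
w3 hole [411.2 133.6] [ 6  6 36 12 67] [0.5512 0.1227 0.04  ]
w3 hole [425.2 150.3] [31 23  8  7 25] [0.5792 0.1387 0.04  ]
w3 hole [402.1 162.3] [ 7 32 10 11 26] [0.5839 0.0994 0.04  ]
w3 hole [403.5 169.6] [ 7 39 10 11 34] [0.5941 0.0992 0.04  ]
w3 green rect ((417.5, 154.0), (44.0, 45.0), 90.0) [0.5804 0.1254 0.04  ] [[0.5423, 0.0995], [0.5621, 0.1694], [0.6224, 0.1557], [0.5983, 0.0847]]
```

View pics/crop2.png

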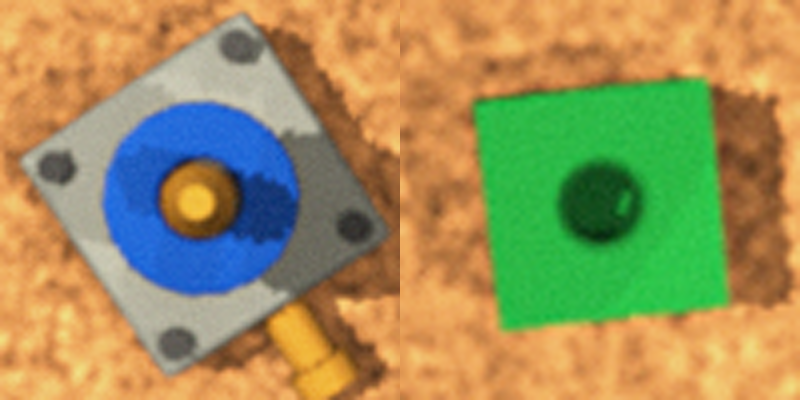

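Coupling axis: (0.4688, -0.0717). The ring radius comes out at 25–25.4 mm (26 expected), and ring and nose agree within 0.5 mm. Green hole: (0.584, 0.136), with a block side of about 56 mm. Next I'll hover just above the nozzle with the fingers about 26 mm apart.

Emit:
{"fn": "carry_out", "kwargs": {"moves": "-0.05 0.01 0 0 0 0; -0.12 0.03 0 0 0 0; -0.19 0.04 -0.05 0 0 0; -0.25 0.05 -0.14 0 0 0; -0.25 0.05 -0.24 0 0 0; -0.25 0.05 -0.34 0 0 0; -0.25 0.05 -0.43 0 0 0; -0.25 0.05 -0.48 0 0 0; -0.25 0.05 -0.5 0 0 0; -0.25 0.05 -0.5 0 0 0", "fingers": 0.39, "force": 20}}

```text
t: 5.3
eef_pos: [0.4686, -0.0716, 0.1262]
tcp_rot: [[-0.94, 0.34, -0.0], [0.34, 0.94, 0.0], [0.0, 0.0, -1.0]]
contact_force: [-0.8, 0.3, 0.4]
finger_gap: 0.304
```

```bash
python3 - <<'E'
from h import *
c=vision.camera_params("wrist"); p,d=vision.read_camera("wrist"); cv2.imwrite("pics/w4.png",p[:,:,::-1]); np.savez("pics/w4.npz",d=d,**c)
p,d=vision.read_camera("scene"); cv2.imwrite("pics/s4.png",cv2.resize(p[100:260,180:380,::-1],None,fx=4,fy=4*.9))
o=telemetry.get_obs(); print(o['eef_pos'],-c['R'].T@c['t'],o['contact_force'],o['wrist_torque'])
E
```

```text
[ 0.46936523 -0.07213122  0.12741198] [ 0.40425181 -0.04928467  0.26952005] [-0.20494462  0.22677237  0.61223714] [-0.00205046  0.01551147  0.01779672]
```

View pics/w4.png

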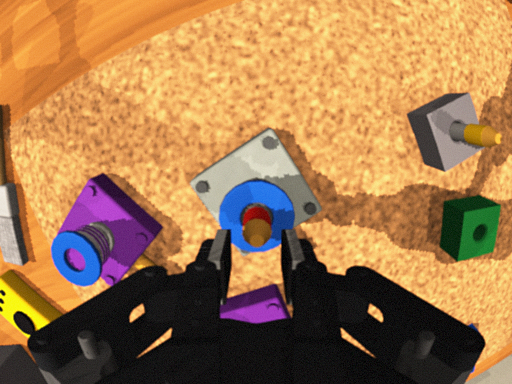

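View pics/s4.png

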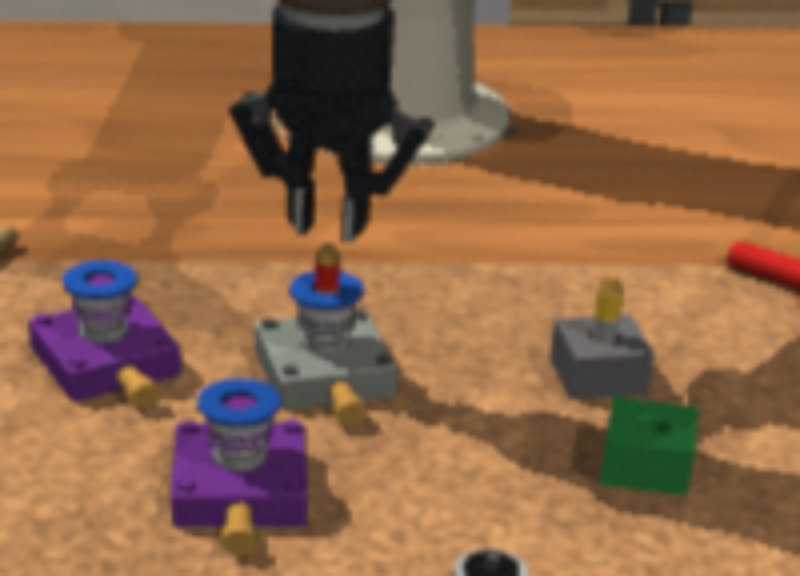

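The wrist view has the nose at (257,231), centred between the fingertips (about 228 and 287). I'll check the other axis by casting a ray.

```bash
python3 - <<'E'
from h import *
c=dict(np.load("pics/w4.npz")); img=cv2.imread("pics/w4.png")[:,:,::-1].copy()
hsv=cv2.cvtColor(img,cv2.COLOR_RGB2HSV); r=(215,250,240,275)
m=cv2.inRange(hsv[r[0]:r[1],r[2]:r[3]],(8,90,60),(14,255,255)); n,l,st,ce=cv2.connectedComponentsWithStats(m)
for i in range(1,n):
    if st[i,4]>15: print(ce[i]+[r[2],r[0]],st[i])
for uv in((257,235),(257,242),(257,215)): print(uv,[onplane(c,uv,z,True).round(4).tolist() for z in(.118,.106)])
# blue ring
m,cs=blobs(img,(105,150,60),(120,255,255)); 
for q in cs:
    e=cv2.fitEllipse(cv2.convexHull(q)); print("ring",np.round(e[0],1),np.round(e[1],1),[onplane(c,e[0],z,True).round(4).tolist() for z in(.08,.085,.09)])
cv2.imwrite("pics/w4c.png",cv2.resize(cv2.imread("pics/w4.png")[170:290,190:330],None,fx=5,fy=5,interpolation=cv2.INTER_CUBIC))
E
```

```text
[263.         221.05555556] [15  3 15  9 18]
[244.75   226.5625] [ 3  5  8 15 16]
(257, 235) [[0.4662, -0.0709, 0.118], [0.4711, -0.0726, 0.106]]
(257, 242) [[0.4702, -0.0723, 0.118], [0.4755, -0.0741, 0.106]]
(257, 215) [[0.4551, -0.0669, 0.118], [0.4592, -0.0683, 0.106]]
ring [ 76.1 257.9] [42.8 59.7] [[0.4548, -0.2255, 0.08], [0.4535, -0.2208, 0.085], [0.4522, -0.2162, 0.09]]
ring [256.3 215.7] [71.1 74.5] [[0.4682, -0.0719, 0.08], [0.4665, -0.0713, 0.085], [0.4648, -0.0707, 0.09]]
```

View pics/w4c.png

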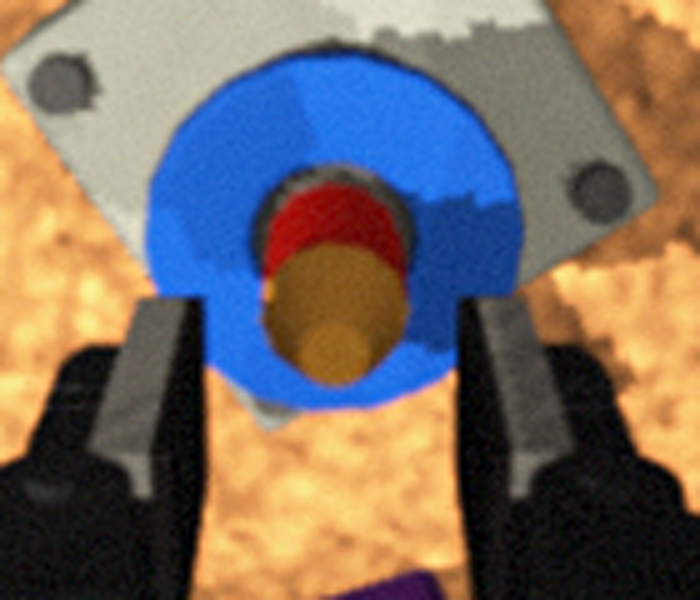

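The nose tip is at about (257,240), which casts to (0.469, -0.072), so it's centred on both axes. I'll descend and feel for the flange.

Emit:
{"fn": "carry_out", "kwargs": {"moves": "0 0 -0.01 0 0 0; 0 0 -0.03 0 0 0; 0 0 -0.05 0 0 0; 0 0 -0.07 0 0 0; 0 0 -0.09 0 0 0; 0 0 -0.11 0 0 0; 0 0 -0.12 0 0 0; 0 0 -0.128 0 0 0; 0 0 -0.128 0 0 0; 0 0 -0.128 0 0 0"}}

```text
t: 6.4
eef_pos: [0.4686, -0.072, 0.0944]
tcp_rot: [[-0.94, 0.341, 0.0], [0.341, 0.94, -0.0], [-0.0, -0.0, -1.0]]
contact_force: [-0.5, -0.1, 0.3]
finger_gap: 0.307
```

Emit:
{"fn": "carry_out", "kwargs": {"moves": "0 0 -0.002 0 0 0; 0 0 -0.004 0 0 0; 0 0 -0.006 0 0 0; 0 0 -0.008 0 0 0; 0 0 -0.01 0 0 0; 0 0 -0.012 0 0 0; 0 0 -0.012 0 0 0; 0 0 -0.012 0 0 0; 0 0 -0.012 0 0 0; 0 0 -0.012 0 0 0"}}

```text
t: 7.4
eef_pos: [0.4685, -0.072, 0.0913]
tcp_rot: [[-0.94, 0.341, 0.0], [0.341, 0.94, -0.0], [-0.0, 0.0, -1.0]]
contact_force: [-0.1, 0.2, 0.1]
finger_gap: 0.303
```

Emit:
{"fn": "carry_out", "kwargs": {"moves": "0 0 -0.002 0 0 0; 0 0 -0.004 0 0 0; 0 0 -0.006 0 0 0; 0 0 -0.008 0 0 0; 0 0 -0.01 0 0 0; 0 0 -0.012 0 0 0; 0 0 -0.012 0 0 0; 0 0 -0.012 0 0 0; 0 0 -0.012 0 0 0; 0 0 -0.012 0 0 0"}}

```text
t: 8.4
eef_pos: [0.4685, -0.072, 0.0883]
tcp_rot: [[-0.94, 0.341, 0.0], [0.341, 0.94, -0.0], [-0.0, -0.0, -1.0]]
contact_force: [0.1, 0.1, 0.7]
finger_gap: 0.307
```

Emit:
{"fn": "carry_out", "kwargs": {"moves": "0 0 -0.002 0 0 0; 0 0 -0.004 0 0 0; 0 0 -0.006 0 0 0; 0 0 -0.008 0 0 0; 0 0 -0.01 0 0 0; 0 0 -0.012 0 0 0; 0 0 -0.012 0 0 0; 0 0 -0.012 0 0 0; 0 0 -0.012 0 0 0; 0 0 -0.012 0 0 0"}}

```text
t: 9.4
eef_pos: [0.4685, -0.072, 0.0853]
tcp_rot: [[-0.94, 0.341, 0.0], [0.341, 0.94, -0.0], [-0.0, 0.0, -1.0]]
contact_force: [-0.5, -0.5, 0.5]
finger_gap: 0.307
```

Emit:
{"fn": "carry_out", "kwargs": {"moves": "0 0 -0.002 0 0 0; 0 0 -0.004 0 0 0; 0 0 -0.006 0 0 0; 0 0 -0.008 0 0 0; 0 0 -0.01 0 0 0; 0 0 -0.012 0 0 0; 0 0 -0.012 0 0 0; 0 0 -0.012 0 0 0; 0 0 -0.012 0 0 0; 0 0 -0.012 0 0 0"}}

```text
t: 10.4
eef_pos: [0.4685, -0.072, 0.0823]
tcp_rot: [[-0.94, 0.341, 0.0], [0.341, 0.94, -0.0], [-0.0, -0.0, -1.0]]
contact_force: [0.2, 0.5, -0.7]
finger_gap: 0.302
```

Emit:
{"fn": "carry_out", "kwargs": {"moves": "0 0 -0.002 0 0 0; 0 0 -0.004 0 0 0; 0 0 -0.006 0 0 0; 0 0 -0.008 0 0 0; 0 0 -0.01 0 0 0; 0 0 -0.012 0 0 0; 0 0 -0.012 0 0 0; 0 0 -0.012 0 0 0; 0 0 -0.012 0 0 0; 0 0 -0.012 0 0 0"}}

```text
t: 11.4
eef_pos: [0.4689, -0.0721, 0.0805]
tcp_rot: [[-0.94, 0.341, 0.0], [0.341, 0.94, -0.0], [-0.0, -0.0, -1.0]]
contact_force: [-3.2, 1.8, 9.4]
finger_gap: 0.305
```

Contact at TCP z of about 0.0805 with 9.4 N. I'll narrow the fingers to about 20.5 mm before pressing, so that the later grip barely swings them forward.

Emit:
{"fn": "carry_out", "kwargs": {"moves": "0 0 0 0 0 0; 0 0 0 0 0 0; 0 0 0 0 0 0; 0 0 0 0 0 0; 0 0 0 0 0 0; 0 0 0 0 0 0; 0 0 0 0 0 0; 0 0 0 0 0 0; 0 0 0 0 0 0; 0 0 0 0 0 0", "fingers": 0.51}}

```text
t: 12.4
eef_pos: [0.4695, -0.0713, 0.0807]
tcp_rot: [[-0.94, 0.341, 0.002], [0.341, 0.94, 0.001], [-0.001, 0.002, -1.0]]
contact_force: [-1.2, 4.4, 8.9]
finger_gap: 0.244
```

```bash
python3 - <<'E'
from h import *
c=vision.camera_params("wrist"); p,d=vision.read_camera("wrist"); cv2.imwrite("pics/w5c.png",cv2.resize(p[170:290,190:330,::-1],None,fx=5,fy=5,interpolation=cv2.INTER_CUBIC))
for i in range(2):
    o=telemetry.get_obs(); print(o['t'],o['eef_pos'],o['contact_force'],o['wrist_torque'],o['finger_gap'])
E
```

```text
12.45 [ 0.46950154 -0.07131954  0.08065557] [-0.61807378  5.20575162  9.44138952] [0.84971126 0.23228688 0.0277413 ] 0.24438849078585884
12.45 [ 0.46950154 -0.07131954  0.08065557] [-0.61807378  5.20575162  9.44138952] [0.84971126 0.23228688 0.0277413 ] 0.24438849078585884
```

View pics/w5c.png

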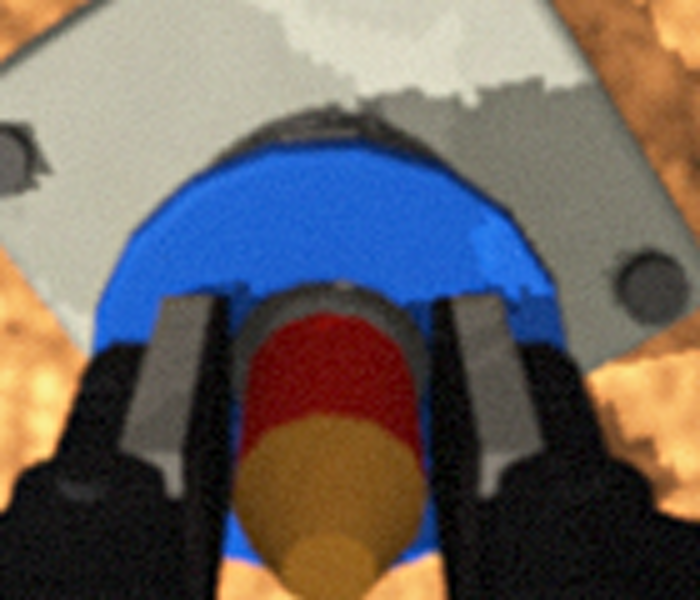

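There's a 5 N lateral load. I'll lift clear to see whether it's flange friction or the nozzle touching a finger.

Emit:
{"fn": "carry_out", "kwargs": {"moves": "0 0 0.008 0 0 0; 0 0 0.016 0 0 0; 0 0 0.016 0 0 0; 0 0 0.016 0 0 0; 0 0 0.016 0 0 0; 0 0 0.016 0 0 0; 0 0 0.016 0 0 0; 0 0 0.016 0 0 0; 0 0 0.016 0 0 0; 0 0 0.016 0 0 0"}}

```text
t: 13.45
eef_pos: [0.4685, -0.072, 0.0833]
tcp_rot: [[-0.94, 0.341, -0.0], [0.341, 0.94, -0.0], [0.0, -0.0, -1.0]]
contact_force: [-0.7, -0.3, -0.1]
finger_gap: 0.245
```

Emit:
{"fn": "carry_out", "kwargs": {"moves": "0 0 -0.005 0 0 0; 0 0 -0.01 0 0 0; 0 0 -0.015 0 0 0; 0 0 -0.02 0 0 0; 0 0 -0.025 0 0 0; 0 0 -0.03 0 0 0; 0 0 -0.036 0 0 0; 0 0 -0.036 0 0 0; 0 0 -0.036 0 0 0; 0 0 -0.036 0 0 0"}}

```text
t: 14.45
eef_pos: [0.4691, -0.0722, 0.076]
tcp_rot: [[-0.94, 0.341, 0.001], [0.341, 0.94, -0.0], [-0.001, -0.0, -1.0]]
contact_force: [-5.1, 1.5, 13.6]
finger_gap: 0.244
```

Emit:
{"fn": "carry_out", "kwargs": {"moves": "0 0 -0.002 0 0 0; 0 0 -0.004 0 0 0; 0 0 -0.006 0 0 0; 0 0 -0.008 0 0 0; 0 0 -0.01 0 0 0; 0 0 -0.012 0 0 0; 0 0 -0.012 0 0 0; 0 0 -0.012 0 0 0; 0 0 -0.012 0 0 0; 0 0 -0.012 0 0 0"}}

```text
t: 15.45
eef_pos: [0.4694, -0.0723, 0.0741]
tcp_rot: [[-0.94, 0.34, 0.001], [0.34, 0.94, -0.001], [-0.001, -0.0, -1.0]]
contact_force: [-7.2, 2.6, 21.8]
finger_gap: 0.246
```

It's on the stop: the force rose 8 N over 1.9 mm of travel. I'll ease the sideways preload and back off slightly before gripping.

Emit:
{"fn": "carry_out", "kwargs": {"moves": "-0.002 0.001 0.001 0 0 0; -0.003 0.001 0.002 0 0 0; -0.003 0.001 0.002 0 0 0; -0.003 0.001 0.002 0 0 0; -0.003 0.001 0.002 0 0 0; -0.003 0.001 0.002 0 0 0; -0.003 0.001 0.002 0 0 0; -0.003 0.001 0.002 0 0 0; -0.003 0.001 0.002 0 0 0; -0.003 0.001 0.002 0 0 0"}}

```text
t: 16.45
eef_pos: [0.4691, -0.0722, 0.0741]
tcp_rot: [[-0.94, 0.341, 0.002], [0.341, 0.94, -0.001], [-0.002, -0.0, -1.0]]
contact_force: [-4.0, 1.5, 16.5]
finger_gap: 0.242
```

Emit:
{"fn": "carry_out", "kwargs": {"moves": "0 0 0 0 0 0; 0 0 0 0 0 0; 0 0 0 0 0 0; 0 0 0 0 0 0; 0 0 0 0 0 0; 0 0 0 0 0 0; 0 0 0 0 0 0; 0 0 0 0 0 0; 0 0 0 0 0 0; 0 0 0 0 0 0", "fingers": 1, "force": 25}}

```text
t: 17.45
eef_pos: [0.4696, -0.0713, 0.0743]
tcp_rot: [[-0.94, 0.341, 0.003], [0.341, 0.94, 0.001], [-0.003, 0.002, -1.0]]
contact_force: [-2.9, 5.7, 16.5]
finger_gap: 0.202
```

Emit:
{"fn": "carry_out", "kwargs": {"moves": "0 0.002 -0.001 0 0 0; 0 0.003 -0.001 0 0 0; 0 0.003 -0.001 0 0 0; 0 0.003 -0.001 0 0 0; 0 0.003 -0.001 0 0 0; 0 0.003 -0.001 0 0 0; 0 0.003 -0.001 0 0 0; 0 0.003 -0.001 0 0 0; 0 0.003 -0.001 0 0 0; 0 0.003 -0.001 0 0 0"}}

```text
t: 18.45
eef_pos: [0.4696, -0.0711, 0.0743]
tcp_rot: [[-0.94, 0.341, 0.003], [0.341, 0.94, -0.0], [-0.003, 0.001, -1.0]]
contact_force: [-3.7, 3.6, 18.2]
finger_gap: 0.204
```

Emit:
{"fn": "carry_out", "kwargs": {"moves": "0 0 0.002 0 0 0; 0 0 0.004 0 0 0; 0 0 0.006 0 0 0; 0 0 0.008 0 0 0; 0 0 0.008 0 0 0; 0 0 0.008 0 0 0; 0 0 0.008 0 0 0; 0 0 0.008 0 0 0; 0 0 0.008 0 0 0; 0 0 0.008 0 0 0"}}

```text
t: 19.45
eef_pos: [0.4694, -0.071, 0.0756]
tcp_rot: [[-0.94, 0.341, 0.003], [0.341, 0.94, -0.0], [-0.003, 0.001, -1.0]]
contact_force: [-1.9, 2.2, 12.7]
finger_gap: 0.202
```

Emit:
{"fn": "carry_out", "kwargs": {"moves": "0 0 0.002 0 0 0; 0 0 0.004 0 0 0; 0 0 0.006 0 0 0; 0 0 0.006 0 0 0; 0 0 0.006 0 0 0; 0 0 0.006 0 0 0; 0 0 0.006 0 0 0; 0 0 0.006 0 0 0; 0 0 0.006 0 0 0; 0 0 0.006 0 0 0"}}

```text
t: 20.45
eef_pos: [0.4694, -0.071, 0.077]
tcp_rot: [[-0.94, 0.341, 0.003], [0.341, 0.94, -0.0], [-0.003, 0.001, -1.0]]
contact_force: [-0.7, 2.9, 11.2]
finger_gap: 0.199
```

Emit:
{"fn": "carry_out", "kwargs": {"moves": "0 0 0.002 0 0 0; 0 0 0.004 0 0 0; 0 0 0.006 0 0 0; 0 0 0.008 0 0 0; 0 0 0.008 0 0 0; 0 0 0.008 0 0 0; 0 0 0.008 0 0 0; 0 0 0.008 0 0 0; 0 0 0.008 0 0 0; 0 0 0.008 0 0 0"}}

```text
t: 21.45
eef_pos: [0.4691, -0.0711, 0.0782]
tcp_rot: [[-0.94, 0.341, 0.003], [0.341, 0.94, -0.0], [-0.003, 0.001, -1.0]]
contact_force: [1.2, 1.7, 6.8]
finger_gap: 0.204
```

Emit:
{"fn": "carry_out", "kwargs": {"moves": "0 0 0.002 0 0 0; 0 0 0.004 0 0 0; 0 0 0.004 0 0 0; 0 0 0.004 0 0 0; 0 0 0.004 0 0 0; 0 0 0.004 0 0 0; 0 0 0.004 0 0 0; 0 0 0.004 0 0 0; 0 0 0.004 0 0 0; 0 0 0.004 0 0 0"}}

```text
t: 22.45
eef_pos: [0.4684, -0.0712, 0.0784]
tcp_rot: [[-0.94, 0.341, 0.002], [0.341, 0.94, -0.001], [-0.002, 0.0, -1.0]]
contact_force: [4.6, 1.4, 2.8]
finger_gap: 0.201
```

```bash
python3 - <<'E'
from h import *
p,d=vision.read_camera("wrist"); cv2.imwrite("pics/w6c.png",cv2.resize(p[170:290,190:330,::-1],None,fx=5,fy=5,interpolation=cv2.INTER_CUBIC))
E
```

```text
(no output)
```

View pics/w6c.png

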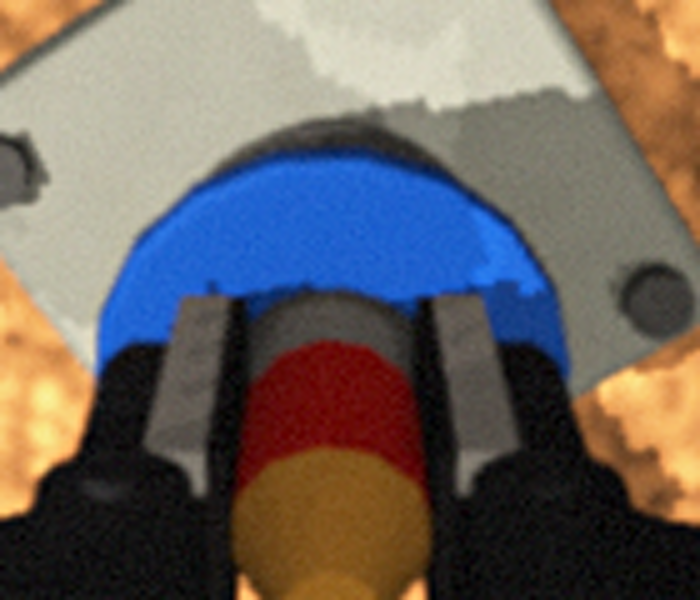

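The nozzle moved freely from 1.3 to 2.7 mm, and now the force drops stiffly. That fits the jaws holding the flange at about 4–5 mm back while the fingers come off it. I'll raise a little more to test it.

Emit:
{"fn": "carry_out", "kwargs": {"moves": "0 0 0.002 0 0 0; 0 0 0.004 0 0 0; 0 0 0.004 0 0 0; 0 0 0.004 0 0 0; 0 0 0.004 0 0 0; 0 0 0.004 0 0 0; 0 0 0.004 0 0 0; 0 0 0.004 0 0 0; 0 0 0.004 0 0 0; 0 0 0.004 0 0 0"}}

```text
t: 23.5
eef_pos: [0.4674, -0.0709, 0.0788]
tcp_rot: [[-0.94, 0.341, -0.001], [0.341, 0.94, 0.0], [0.001, -0.0, -1.0]]
contact_force: [3.2, -2.8, -4.5]
finger_gap: 0.198
```

Emit:
{"fn": "carry_out", "kwargs": {"moves": "0 0 0.002 0 0 0; 0 0 0.004 0 0 0; 0 0 0.004 0 0 0; 0 0 0.004 0 0 0; 0 0 0.004 0 0 0; 0 0 0.004 0 0 0; 0 0 0.004 0 0 0; 0 0 0.004 0 0 0; 0 0 0.004 0 0 0; 0 0 0.004 0 0 0"}}

```text
t: 24.5
eef_pos: [0.4677, -0.071, 0.0801]
tcp_rot: [[-0.94, 0.341, -0.0], [0.341, 0.94, 0.0], [0.0, -0.0, -1.0]]
contact_force: [1.5, -1.4, -2.8]
finger_gap: 0.199
```

Force is only -2.8 N (nozzle weight plus light friction) while it rises, so the nozzle is free. I'll keep drawing it straight up.

Emit:
{"fn": "carry_out", "kwargs": {"moves": "0 0 0.004 0 0 0; 0 0 0.008 0 0 0; 0 0 0.012 0 0 0; 0 0 0.016 0 0 0; 0 0 0.02 0 0 0; 0 0 0.024 0 0 0; 0 0 0.028 0 0 0; 0 0 0.032 0 0 0; 0 0 0.032 0 0 0; 0 0 0.032 0 0 0"}}

```text
t: 25.5
eef_pos: [0.4676, -0.0709, 0.088]
tcp_rot: [[-0.94, 0.341, -0.0], [0.341, 0.94, 0.0], [0.0, 0.0, -1.0]]
contact_force: [0.4, 0.1, 0.1]
finger_gap: 0.199
```

Emit:
{"fn": "carry_out", "kwargs": {"moves": "0 0 0.005 0 0 0; 0 0 0.012 0 0 0; 0 0 0.02 0 0 0; 0 0 0.03 0 0 0; 0 0 0.04 0 0 0; 0 0 0.05 0 0 0; 0 0 0.06 0 0 0; 0 0 0.07 0 0 0; 0 0 0.08 0 0 0; 0 0 0.08 0 0 0"}}

```text
t: 26.5
eef_pos: [0.468, -0.071, 0.1085]
tcp_rot: [[-0.94, 0.341, 0.001], [0.341, 0.94, -0.0], [-0.001, -0.0, -1.0]]
contact_force: [-0.0, 0.1, -0.1]
finger_gap: 0.2
```

```bash
python3 - <<'E'
from h import *
p,d=vision.read_camera("wrist"); a=cv2.resize(p[130:290,170:340,::-1],(400,376),interpolation=cv2.INTER_CUBIC)
q,d=vision.read_camera("scene"); b=cv2.resize(q[120:220,210:310,::-1],(376,376),interpolation=cv2.INTER_CUBIC)
cv2.imwrite("pics/w7c.png",np.hstack([a,b])); print(telemetry.get_obs()['contact_force'])
E
```

```text
[-0.41829068 -0.21190111 -1.47385966]
```

View pics/w7c.png

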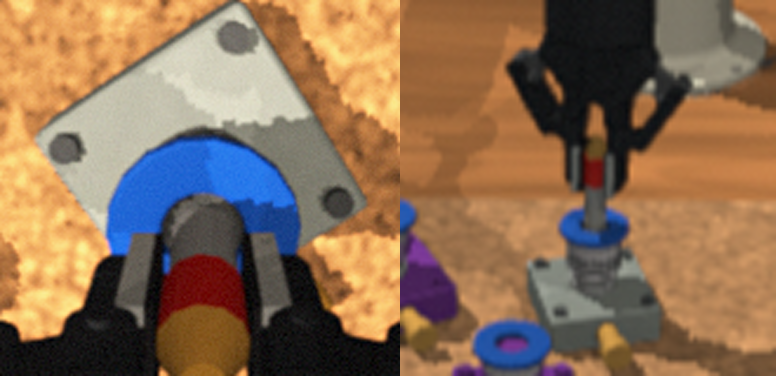

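The nozzle is almost out and straight, and the sleeve has sprung forward. I'll lift clear and go to a spot where the camera sees the green holder the same way it saw the coupling in w3, so any hand-eye error cancels.

Emit:
{"fn": "carry_out", "kwargs": {"moves": "0 0 0.06 0 0 0; 0 0 0.15 0 0 0; 0 0 0.25 0 0 0; 0.08 0.08 0.35 0 0 0; 0.18 0.2 0.45 0 0 0; 0.3 0.33 0.55 0 0 0; 0.43 0.47 0.57 0 0 0; 0.56 0.61 0.57 0 0 0; 0.66 0.72 0.57 0 0 0; 0.71 0.78 0.57 0 0 0"}}

```text
t: 27.6
eef_pos: [0.6464, 0.1266, 0.2496]
tcp_rot: [[-0.941, 0.339, -0.001], [0.339, 0.941, 0.001], [0.001, 0.0, -1.0]]
contact_force: [-0.5, -0.9, -1.1]
finger_gap: 0.204
```

Emit:
{"fn": "carry_out", "kwargs": {"moves": "0 0 0 0 0 0; 0 0 0 0 0 0; 0 0 0 0 0 0; 0 0 0 0 0 0; 0 0 0 0 0 0; 0 0 0 0 0 0; 0 0 0 0 0 0; 0 0 0 0 0 0; 0 0 0 0 0 0; 0 0 0 0 0 0"}}

```text
t: 28.6
eef_pos: [0.6452, 0.1241, 0.2505]
tcp_rot: [[-0.94, 0.341, -0.0], [0.341, 0.94, 0.0], [0.0, 0.0, -1.0]]
contact_force: [0.6, -0.1, -1.4]
finger_gap: 0.201
```

```bash
python3 - <<'E'
from h import *
o=telemetry.get_obs(); c=vision.camera_params("wrist"); p,d=vision.read_camera("wrist"); cv2.imwrite("pics/w8.png",p[:,:,::-1]); np.savez("pics/w8.npz",d=d,**c)
print(o['t'],o['eef_pos'],o['contact_force'])
q,_=vision.read_camera("scene"); cv2.imwrite("pics/s8.png",q[:,:,::-1])
m,cs=blobs(p,(45,100,30),(80,255,255),200)
for k in cs:
    M=cv2.moments(k); 
    if cv2.contourArea(k)<4000:
        r=cv2.minAreaRect(k); print(np.round(r[0],1),np.round(r[1],1),onplane(c,r[0],.04,True).round(4),[onplane(c,qq,.04,True).round(4)[:2].tolist() for qq in cv2.boxPoints(r)])
        (x,y,w,h)=cv2.boundingRect(k); cv2.imwrite("pics/w8c.png",cv2.resize(p[y-10:y+h+10,x-10:x+w+10,::-1],None,fx=6,fy=6,interpolation=cv2.INTER_CUBIC)); print("crop origin",x-10,y-10)
E
```

```text
28.6 [0.64524531 0.12405609 0.25054398] [ 0.62652756 -0.11228298 -1.35829043]
[102.9 289.8] [11.2 84.1] [ 0.7387 -0.1663  0.04  ] [[0.7458, -0.2727], [0.7168, -0.0824], [0.734, -0.0832], [0.7674, -0.2767]]
crop origin 53 264
[441.1 181.2] [124.2  42. ] [0.7446 0.3646 0.04  ] [[0.6524, 0.3327], [0.6609, 0.4031], [0.8629, 0.4159], [0.8393, 0.3331]]
crop origin 401 107
[248.6 119.1] [47.  47.5] [0.5844 0.1363 0.04  ] [[0.5504, 0.1157], [0.5634, 0.1699], [0.618, 0.1574], [0.6051, 0.1022]]
crop origin 213 84
```

View pics/w8.png

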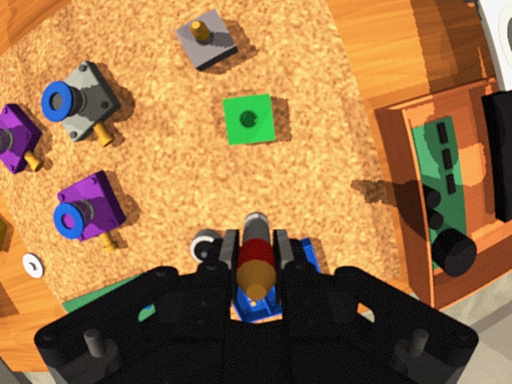

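View pics/s8.png

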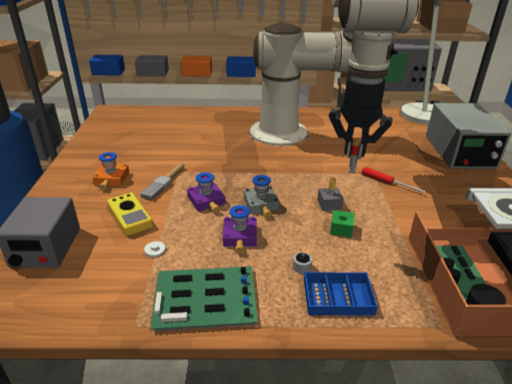

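The view shows the green hole at (248,119), almost the same pixel as the coupling in w3, which casts to (0.5844, 0.1363). The corners give the expected 56 mm sides, and the nozzle hangs upright. I'll carry over the in-bore offset, aim the TCP at (0.5834, 0.137), and stop with the lower end about 12 mm above the hole.

Emit:
{"fn": "carry_out", "kwargs": {"moves": "-0.06 0.01 0 0 0 0; -0.15 0.03 0 0 0 0; -0.22 0.04 -0.05 0 0 0; -0.247 0.05 -0.14 0 0 0; -0.247 0.05 -0.25 0 0 0; -0.247 0.05 -0.37 0 0 0; -0.247 0.05 -0.49 0 0 0; -0.247 0.05 -0.58 0 0 0; -0.247 0.05 -0.64 0 0 0; -0.247 0.05 -0.64 0 0 0"}}

```text
t: 29.7
eef_pos: [0.5818, 0.1365, 0.0882]
tcp_rot: [[-0.94, 0.341, -0.005], [0.341, 0.94, -0.0], [0.004, -0.002, -1.0]]
contact_force: [-0.7, -0.2, -1.4]
finger_gap: 0.201
```

```bash
python3 - <<'E'
from h import *
o=telemetry.get_obs(); p,d=vision.read_camera("wrist"); a=cv2.resize(p[130:290,170:340,::-1],(400,376),interpolation=cv2.INTER_CUBIC)
q,d=vision.read_camera("scene"); b=cv2.resize(q[140:240,293:393,::-1],(376,376),interpolation=cv2.INTER_CUBIC)
cv2.imwrite("pics/w9c.png",np.hstack([a,b])); print(o['eef_pos'],o['contact_force'])
E
```

```text
[0.58176237 0.13647617 0.08818985] [-0.66701929 -0.21927628 -1.39951371]
```

View pics/w9c.png

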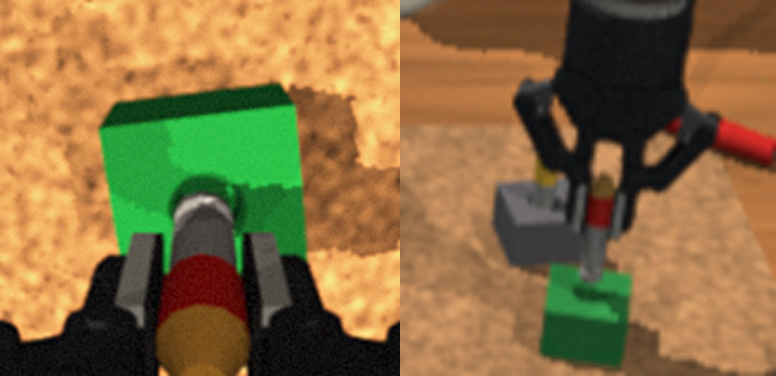

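Emit:
{"fn": "carry_out", "kwargs": {"moves": "0 0 -0.008 0 0 0; 0 0 -0.016 0 0 0; 0 0 -0.024 0 0 0; 0 0 -0.032 0 0 0; 0 0 -0.038 0 0 0; 0 0 -0.044 0 0 0; 0 0 -0.05 0 0 0; 0 0 -0.055 0 0 0; 0 0 -0.055 0 0 0; 0 0 -0.055 0 0 0"}}

```text
t: 30.8
eef_pos: [0.5835, 0.1365, 0.0768]
tcp_rot: [[-0.94, 0.341, 0.0], [0.341, 0.94, -0.0], [-0.0, -0.0, -1.0]]
contact_force: [-0.2, -0.5, -1.7]
finger_gap: 0.201
```

Emit:
{"fn": "carry_out", "kwargs": {"moves": "0 0 -0.002 0 0 0; 0 0 -0.004 0 0 0; 0 0 -0.006 0 0 0; 0 0 -0.008 0 0 0; 0 0 -0.01 0 0 0; 0 0 -0.012 0 0 0; 0 0 -0.014 0 0 0; 0 0 -0.014 0 0 0; 0 0 -0.014 0 0 0; 0 0 -0.014 0 0 0"}}

```text
t: 31.8
eef_pos: [0.5835, 0.1365, 0.0733]
tcp_rot: [[-0.94, 0.341, 0.0], [0.341, 0.94, 0.0], [-0.0, 0.0, -1.0]]
contact_force: [-0.4, -0.3, -1.1]
finger_gap: 0.199
```

It entered freely. Continuing down.

Emit:
{"fn": "carry_out", "kwargs": {"moves": "0 0 -0.007 0 0 0; 0 0 -0.014 0 0 0; 0 0 -0.021 0 0 0; 0 0 -0.028 0 0 0; 0 0 -0.035 0 0 0; 0 0 -0.042 0 0 0; 0 0 -0.049 0 0 0; 0 0 -0.056 0 0 0; 0 0 -0.06 0 0 0; 0 0 -0.06 0 0 0"}}

```text
t: 32.8
eef_pos: [0.5833, 0.1365, 0.0581]
tcp_rot: [[-0.94, 0.341, -0.0], [0.341, 0.94, -0.0], [0.0, -0.0, -1.0]]
contact_force: [0.1, -0.3, -1.8]
finger_gap: 0.204
```

Emit:
{"fn": "carry_out", "kwargs": {"moves": "0 0 -0.003 0 0 0; 0 0 -0.006 0 0 0; 0 0 -0.009 0 0 0; 0 0 -0.012 0 0 0; 0 0 -0.015 0 0 0; 0 0 -0.018 0 0 0; 0 0 -0.02 0 0 0; 0 0 -0.02 0 0 0; 0 0 -0.02 0 0 0; 0 0 -0.02 0 0 0"}}

```text
t: 33.8
eef_pos: [0.5835, 0.1365, 0.0533]
tcp_rot: [[-0.94, 0.341, 0.0], [0.341, 0.94, -0.0], [-0.0, 0.0, -1.0]]
contact_force: [0.1, 0.3, -0.7]
finger_gap: 0.201
```

Emit:
{"fn": "carry_out", "kwargs": {"moves": "0 0 -0.002 0 0 0; 0 0 -0.004 0 0 0; 0 0 -0.006 0 0 0; 0 0 -0.008 0 0 0; 0 0 -0.008 0 0 0; 0 0 -0.008 0 0 0; 0 0 -0.008 0 0 0; 0 0 -0.008 0 0 0; 0 0 -0.008 0 0 0; 0 0 -0.008 0 0 0"}}

```text
t: 34.8
eef_pos: [0.5835, 0.1365, 0.0513]
tcp_rot: [[-0.94, 0.341, 0.0], [0.341, 0.94, 0.0], [-0.0, 0.0, -1.0]]
contact_force: [0.5, -0.3, -1.0]
finger_gap: 0.202
```

Emit:
{"fn": "carry_out", "kwargs": {"moves": "0 0 -0.002 0 0 0; 0 0 -0.004 0 0 0; 0 0 -0.004 0 0 0; 0 0 -0.004 0 0 0; 0 0 -0.004 0 0 0; 0 0 -0.004 0 0 0; 0 0 -0.004 0 0 0; 0 0 -0.004 0 0 0; 0 0 -0.004 0 0 0; 0 0 -0.004 0 0 0"}}

```text
t: 35.8
eef_pos: [0.5836, 0.1366, 0.0504]
tcp_rot: [[-0.94, 0.341, 0.0], [0.341, 0.94, -0.0], [-0.0, 0.0, -1.0]]
contact_force: [-0.2, -0.8, 0.7]
finger_gap: 0.204
```

Emit:
{"fn": "carry_out", "kwargs": {"moves": "0 0 -0.001 0 0 0; 0 0 -0.002 0 0 0; 0 0 -0.002 0 0 0; 0 0 -0.002 0 0 0; 0 0 -0.002 0 0 0; 0 0 -0.002 0 0 0; 0 0 -0.002 0 0 0; 0 0 -0.002 0 0 0; 0 0 -0.002 0 0 0; 0 0 -0.002 0 0 0"}}

```text
t: 36.8
eef_pos: [0.5839, 0.1365, 0.0503]
tcp_rot: [[-0.94, 0.341, 0.001], [0.341, 0.94, -0.0], [-0.001, 0.0, -1.0]]
contact_force: [-1.1, -1.1, 5.0]
finger_gap: 0.202
```

It's home: 5 N on the floor at TCP z 0.0503, as predicted. Releasing.

Emit:
{"fn": "carry_out", "kwargs": {"moves": "0 0 0.002 0 0 0; 0 0 0.002 0 0 0; 0 0 0.002 0 0 0; 0 0 0.002 0 0 0; 0 0 0.002 0 0 0; 0 0 0.002 0 0 0; 0 0 0.002 0 0 0; 0 0 0.002 0 0 0; 0 0 0.002 0 0 0; 0 0 0.002 0 0 0", "fingers": 0}}

```text
t: 37.8
eef_pos: [0.5835, 0.1365, 0.0503]
tcp_rot: [[-0.94, 0.341, 0.0], [0.341, 0.94, -0.0], [-0.0, -0.0, -1.0]]
contact_force: [0.1, 0.1, 0.0]
finger_gap: 0.502
```

Emit:
{"fn": "carry_out", "kwargs": {"moves": "0 0 0.02 0 0 0; 0 0 0.06 0 0 0; 0 0 0.12 0 0 0; 0 0 0.2 0 0 0; 0 0 0.3 0 0 0; 0 0 0.4 0 0 0; 0.06 0 0.5 0 0 0; 0.15 0 0.6 0 0 0; 0.22 0 0.62 0 0 0; 0.24 0 0.62 0 0 0"}}

```text
t: 38.8
eef_pos: [0.6459, 0.1364, 0.2088]
tcp_rot: [[-0.94, 0.341, 0.006], [0.341, 0.94, 0.0], [-0.005, 0.002, -1.0]]
contact_force: [-0.9, -0.7, -0.2]
finger_gap: 0.499
```

```bash
python3 - <<'E'
from h import *
o=telemetry.get_obs(); c=vision.camera_params("wrist"); p,d=vision.read_camera("wrist"); cv2.imwrite("pics/w10.png",p[:,:,::-1]); np.savez("pics/w10.npz",d=d,**c)
q,_=vision.read_camera("scene"); cv2.imwrite("pics/s10c.png",cv2.resize(q[140:270,180:380,::-1],None,fx=4,fy=4,interpolation=cv2.INTER_CUBIC)); cv2.imwrite("pics/s10.png",q[:,:,::-1])
print(o['t'],o['eef_pos'],o['contact_force'],o['finger_gap'])
E
```

```text
38.8 [0.64588802 0.13640135 0.20877391] [-0.93417113 -0.66990085 -0.20555174] 0.4986790530818308
```

View pics/w10.png

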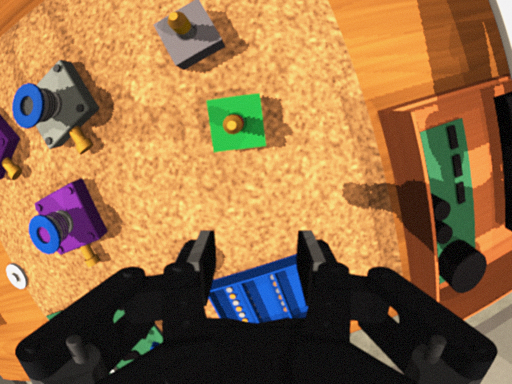

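View pics/s10c.png

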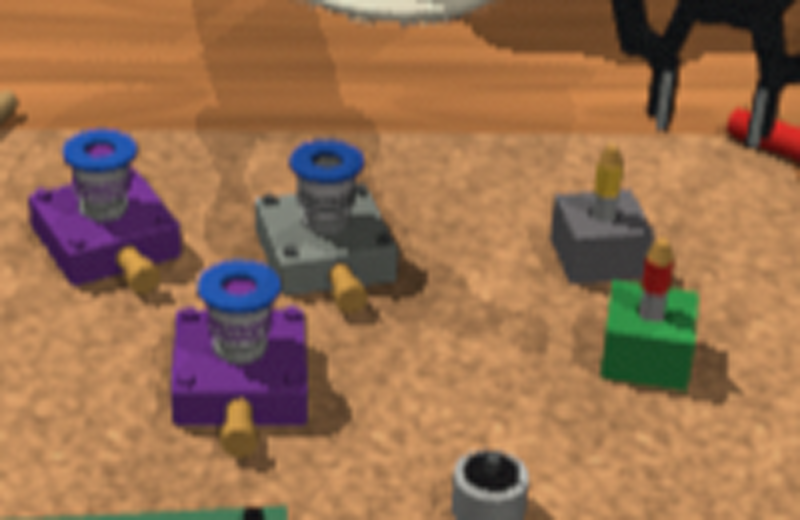

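The nozzle stands upright in the green holder at (655,280) in the crop, the coupling is empty, and nothing else has moved. I'll let the arm settle and compare the flange height with the start picture.

Emit:
{"fn": "carry_out", "kwargs": {"moves": "0 0 0 0 0 0; 0 0 0 0 0 0; 0 0 0 0 0 0; 0 0 0 0 0 0; 0 0 0 0 0 0; 0 0 0 0 0 0; 0 0 0 0 0 0; 0 0 0 0 0 0; 0 0 0 0 0 0; 0 0 0 0 0 0"}}

```text
t: 39.9
eef_pos: [0.6435, 0.1365, 0.2053]
tcp_rot: [[-0.94, 0.341, 0.0], [0.341, 0.94, -0.0], [-0.0, 0.0, -1.0]]
contact_force: [0.2, -0.1, 0.1]
finger_gap: 0.501
```

```bash
python3 - <<'E'
from h import *
from cell import order
o=telemetry.get_obs(); c=vision.camera_params("wrist"); p,d=vision.read_camera("wrist"); q,_=vision.read_camera("scene")
for n,im in(("before",cv2.imread("pics/scene0.png")[:,:,::-1].copy()),("after",q)):
    m,cs=blobs(im,(105,150,80),(120,255,255))
    for k in cs:
        x,y,w,h=cv2.boundingRect(k)
        if 190<x<260 and 165<y<215: print(n,(x,y,w,h))
hsv=cv2.cvtColor(p,cv2.COLOR_RGB2HSV); m=np.zeros(hsv.shape[:2],np.uint8); sl=np.s_[105:145,212:256]; m[sl]=cv2.inRange(hsv[sl],(8,90,60),(35,255,255)); M=cv2.moments(m,True); uv=(M['m10']/M['m00'],M['m01']/M['m00']); print("nose",uv,onplane(c,uv,.090,True).round(4),o['contact_force'],o['qvel'].round(2))
E
```

```text
before (230, 206, 20, 12)
before (253, 176, 17, 10)
before (196, 173, 18, 10)
after (230, 206, 20, 12)
after (253, 176, 17, 10)
after (196, 173, 18, 10)
nose (233.3936507936508, 127.14603174603175) [0.5837 0.1368 0.09  ] [ 0.20736035 -0.10595197  0.10643634] [-0.01 -0.02 -0.09 -0.03 -0.03 -0.  ]
```

The flange is at the same pixels as at the start, so the sleeve is forward. The nose is within 1 mm of the hole's centre and nothing is touching the robot. Handing in.

```bash
python3 -c "
from cell import order
print(order.job_done())"
```

```text
the job is handed in; nothing more can be done
None
```

The red nozzle is out of the coupling and standing in the green holder, let go, and the job was handed in at about 40 s; no verdict is reported.

**Release:** I felt for the flange and pressed the sleeve back onto its stop, at most 21.8 N down and about 23 N in all. I gripped the nozzle with 25 N and drew it straight up.

**Placing:** I lowered the nozzle into the hole until it touched the floor at about 5 N. That was at TCP z 0.0503, the height predicted for fully home.

**Last checks:**
- **Nozzle:** it stands upright, with its nose at (0.5837, 0.1368) against a hole centre measured at (0.5844, 0.1363), under 1 mm off.
- **Sleeve:** the flange sits at the same pixels in the scene picture as at the start, so the sleeve is forward.
- **Contact:** the force on the robot is about zero.
- **Other things:** in the last scene crop, the spare nozzle, both holders, the purple look-alikes and the motor look unmoved. I did not measure the things outside that crop.

**Readings that stood out:**
- While pressing I saw sideways forces of 5 to 8 N. They came from friction on the flange, and I eased them before pulling.
- Early in the pull the force dropped abruptly at about 4 mm of rise. I took it for the jaws holding the sleeve back, though the sleeve seemed nearer 4 mm back than the stated 5 mm. The nozzle then rose freely.

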